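# Transfer turned parts to the empty rack in reverse order

### The job

Move the four turned steel parts from the full rack into the pockets of the empty rack, one to each pocket, in reverse order: the part that stood at the left end of the full rack goes to the right end of the other, the second from the left goes second from the right, and so on. Leave all four standing upright on the floors of their pockets.

Things in the scene. Friction and masses are not known exactly. Their poses are not given: they have to be found in the camera images.
- rack_a: full rack, fixed: flat aluminium rail 60 x 208 x 4 mm with four separate grey nests in a row on it, at y = +72, +24, -24 and -72 mm of its frame (which nest is where varies). Origin: centre of its underside, on the bench. y runs along the row; +y is the left end as seen from the robot (turned at most 20 degrees, its left end the farther). Either rack may be on the robot's left
- rack_b: empty rack, fixed: grey tray 51 x 195 x 16 mm, an ear at each end (208 mm over all), split by three dividers into four pockets at x = 0, y = +72, +24, -24, -72 mm of its frame. Walls and floor 3 mm thick, pockets at least 44 mm wide inside, 13 mm deep. Origin: centre of its underside, on the bench. y runs along the row; +y is the left end as seen from the robot (turned at most 20 degrees, its left end the farther)
- sleeve: loose bare steel turned part standing upright in a nest at the start: plain sleeve, straight cylinder 26 mm across and 66 mm tall with a wide dark bore (19 mm) in its top; the tallest of the four. Weighs 65 to 160 g. Origin: centre of its flat foot; z up along its axis. Round, so its yaw means nothing
- bush: loose bare steel turned part standing upright in a nest at the start: flanged bush, flange 28 mm across and 7 mm thick at the foot, body 22 mm across above it, 56 mm tall over all, dark bore (13 mm) in its top. Weighs 65 to 160 g. Origin: centre of its flat foot; z up along its axis. Round, so its yaw means nothing
- plug: loose bare steel turned part standing upright in a nest at the start: stepped plug, foot 28 mm across up to 26 mm height, then a solid spigot 17 mm across up to 62 mm, with a bevelled bright top and no bore. Weighs 65 to 160 g. Origin: centre of its flat foot; z up along its axis. Round, so its yaw means nothing
- collar: loose bare steel turned part standing upright in a nest at the start: thick collar, 28 mm across and 48 mm tall, the shortest, with a 25 mm wide groove from 9 to 17 mm height and a small dark hole (9 mm) in its top. Weighs 65 to 160 g. Origin: centre of its flat foot; z up along its axis. Round, so its yaw means nothing
- nest_sleeve: square nest of grey plastic fixed on the full rack, 47 x 47 mm outside, 12 mm high, walls and floor 2 mm, inside 43 x 43 mm; it is the nest in which the plain sleeve stands at the start, and it stays there. Origin: centre of its underside (4 mm above the bench); x and y parallel to those of the full rack
- nest_bush: square nest of grey plastic fixed on the full rack, 47 x 47 mm outside, 12 mm high, walls and floor 2 mm, inside 43 x 43 mm; it is the nest in which the flanged bush stands at the start, and it stays there. Origin: centre of its underside (4 mm above the bench); x and y parallel to those of the full rack
- nest_plug: square nest of grey plastic fixed on the full rack, 47 x 47 mm outside, 12 mm high, walls and floor 2 mm, inside 43 x 43 mm; it is the nest in which the stepped plug stands at the start, and it stays there. Origin: centre of its underside (4 mm above the bench); x and y parallel to those of the full rack
- nest_collar: square nest of grey plastic fixed on the full rack, 47 x 47 mm outside, 12 mm high, walls and floor 2 mm, inside 43 x 43 mm; it is the nest in which the thick collar stands at the start, and it stays there. Origin: centre of its underside (4 mm above the bench); x and y parallel to those of the full rack
Not all that is in view belongs to the job. What is shaped like the sleeve but pink is not meant.

How it is judged:
At the end, for the whole second after the job is handed in: Each part's foot centre is within 14 mm, along and across the rack, of the centre of its pocket of the empty rack (the mirror place of the nest from which it came), its foot is on the pocket floor (at most 9 mm above the rack's underside), it leans less than 0.15 rad, and all four are at rest (((y of nest_sleeve in the frame of rack_a between 0.06 and 0.084 m and y of sleeve in the frame of rack_b between -0.086 and -0.058 m) or (y of nest_sleeve in the frame of rack_a between 0.012 and 0.036 m and y of sleeve in the frame of rack_b between -0.038 and -0.01 m) or (y of nest_sleeve in the frame of rack_a between -0.036 and -0.012 m and y of sleeve in the frame of rack_b between 0.01 and 0.038 m) or (y of nest_sleeve in the frame of rack_a between -0.084 and -0.06 m and y of sleeve in the frame of rack_b between 0.058 and 0.086 m)) and x of sleeve in the frame of rack_b between -0.014 and 0.014 m and z of sleeve in the frame of rack_b between -0.002 and 0.009 m and angle between each of sleeve, bush, plug, collar's own z axis and vertical below 0.15 rad and linear speed of each of sleeve, bush, plug, collar below 0.02 m/s and angular speed of each of sleeve, bush, plug, collar below 0.3 rad/s and ((y of nest_bush in the frame of rack_a between 0.06 and 0.084 m and y of bush in the frame of rack_b between -0.086 and -0.058 m) or (y of nest_bush in the frame of rack_a between 0.012 and 0.036 m and y of bush in the frame of rack_b between -0.038 and -0.01 m) or (y of nest_bush in the frame of rack_a between -0.036 and -0.012 m and y of bush in the frame of rack_b between 0.01 and 0.038 m) or (y of nest_bush in the frame of rack_a between -0.084 and -0.06 m and y of bush in the frame of rack_b between 0.058 and 0.086 m)) and x of bush in the frame of rack_b between -0.014 and 0.014 m and z of bush in the frame of rack_b between -0.002 and 0.009 m and ((y of nest_plug in the frame of rack_a between 0.06 and 0.084 m and y of plug in the frame of rack_b between -0.086 and -0.058 m) or (y of nest_plug in the frame of rack_a between 0.012 and 0.036 m and y of plug in the frame of rack_b between -0.038 and -0.01 m) or (y of nest_plug in the frame of rack_a between -0.036 and -0.012 m and y of plug in the frame of rack_b between 0.01 and 0.038 m) or (y of nest_plug in the frame of rack_a between -0.084 and -0.06 m and y of plug in the frame of rack_b between 0.058 and 0.086 m)) and x of plug in the frame of rack_b between -0.014 and 0.014 m and z of plug in the frame of rack_b between -0.002 and 0.009 m and ((y of nest_collar in the frame of rack_a between 0.06 and 0.084 m and y of collar in the frame of rack_b between -0.086 and -0.058 m) or (y of nest_collar in the frame of rack_a between 0.012 and 0.036 m and y of collar in the frame of rack_b between -0.038 and -0.01 m) or (y of nest_collar in the frame of rack_a between -0.036 and -0.012 m and y of collar in the frame of rack_b between 0.01 and 0.038 m) or (y of nest_collar in the frame of rack_a between -0.084 and -0.06 m and y of collar in the frame of rack_b between 0.058 and 0.086 m)) and x of collar in the frame of rack_b between -0.014 and 0.014 m and z of collar in the frame of rack_b between -0.002 and 0.009 m); the robot touches nothing.
It also fails if it takes over 106 s, if anything falls off the work surface, if the arm or the gripper's body presses on something with over 40 N, if the wrist force passes 120 N, or if a joint passes its speed limit or range.

### The arm

A 6-joint arm with a two-finger parallel gripper is mounted at the origin on the work surface; the furniture and walls round the work are solid. World frame = base frame: x ahead of the robot, y to its left, z up, the work surface at z = 0. Lengths are in m, angles in rad, forces in N, time in s.
With the tool pointing down it reaches from about 0.4 to 0.825 m from the base axis. Payload 7 kg.
Tool frame: the origin (TCP) lies at the very end of the fingers, on their centre line; the grasp point (between the pads) lies 19 mm behind it (manip.hold_point_z is the distance from the TCP to the grasp point, in m); z points along the fingers, y is the line along which they close (so a half turn about z gives the same grasp; the last joint's range is limited). The gripper opens to 88 mm and grips with 3 to 60 N. Pads are 19 mm wide; open, the fingers measure 130 mm over their backs; the gripper's body (78 mm by 193 mm) begins 47 mm behind the grasp point.
Start: joints at [-1.043, 0.359, 0.012, 0, -1.224, -0.288], TCP at [0.16, -0.656, 0.227] pointing down, gripper open.
Joint ranges: [-3.07, 3.07], [-1.43, 2.12], [-1.02, 1.25], [-3.03, 1.67], [-3.05, -0], [-3.03, 3.03]. Speed limits (rad/s): [2.39, 2.39, 3.01, 3.14, 3.14, 3.14].

### API

Orientations are given as a 3x3 rotation matrix whose columns are the frame's x, y, z axes.
In Python, from rig import monitor, eyes, close_job, manip gives the robot as it stands.
- The arm moves only by the shell command python3 -m crank 'ROWS' [FORCE]. ROWS is JSON, a list of rows, each a list of 7 numbers: the shift along the world's x, y, z in cm, then the turn, a rotation vector about the world's x, y, z in degrees, then the opening, from -1 (shut) to 1 (fully open). A call has 1 to 20 rows; each row shifts and turns the commanded pose from where the row before left it; what a row does not reach is not made up. A row lasts 1/8 s, in which the tool goes at most 62.5 mm and 10.7 degrees, less where a joint would pass 70% of its speed; a pose out of reach is approached as far as the arm can. A call with a gripper value outside its range is refused whole. The fingers move at their own pace and stop on an object; FORCE is the grip in N (left out, the last holds). Time passes only in rows, so rows that do not move let the fingers close. It gives the time, the measured TCP pose, the force, the opening and the grip force at its end, in the units of the state.
- monitor.read_state(): the state, without advancing time (a new reading comes with each control period).
- eyes.get_image(name): name is "scene" or "top" or "wrist"; returns (picture, depth): 480x640x3 uint8, red, green, blue; 480x640 float32, m along the optical axis (not along the pixel's ray), 0 where there is no reading.
- eyes.camera_info(name): a dict with "mtx" (3x3 intrinsics, pixels), "pose" (4x4, takes a point from camera to world coordinates). Camera axes: x right, y down, z forward; pixel columns grow to the right and rows downward; lengths in m; the calibration is good to about 2 mm. A picture is of the moment at which its call begins: read the wrist's pose just before it. camera_info takes no time and is no camera call; for the wrist camera it gives the pose at the moment of the call.
- close_job(): hands the job in; it is judged then, once.
The state is a dict: "t": time; "joint_pos": joint angles; "qd": joint speeds; "tau": joint torques, N m; "tcp_pos": TCP position; "ee_rot": TCP orientation; "force": force on the tool from outside, world axes, zero at the start; "wrist_torque": the same for the moment, N m; "opening": finger opening in m; "gripper_force": force on a finger pad.
Only numpy, scipy, OpenCV 4.12 (cv2) and the standard library are available. Lean on these libraries where they do the work, as an engineer would, in place of code of your own. Each camera call takes 0.05 s, during which the arm holds its last target. There are 200 camera calls.

## Working session

There is one attempt and no reset: what is moved stays moved. The work goes in short steps, Python scripts to look and compute and a shell command to move; the robot and the scene stay as the last step left them, time stands still between calls to the robot, and variables do not carry over. Pictures are saved under pics/ and viewed, at most 14 in all, crops included, and the job is handed in when it is done.

```bash
mkdir -p pics; ls; python3 - <<'E'
from rig import monitor, eyes, manip
import cv2, numpy as np
s=monitor.read_state(); print(s['t'],s['tcp_pos'],s['ee_rot'],s['opening'],manip.hold_point_z)
for n in ['scene','top']:
    p,d=eyes.get_image(n); cv2.imwrite(f'pics/{n}0.png',p[:,:,::-1]); np.savez(f'{n}0.npz',p=p,d=d)
    c=eyes.camera_info(n); print(n,np.round(c['mtx'],1).tolist(),np.round(c['pose'],3).tolist(),(d>0).mean())
E
```

```text
pics
0.0 [ 0.16017919 -0.65522395  0.22565437] [[-9.71406254e-01 -2.37422942e-01 -4.86825700e-04]
 [-2.37423414e-01  9.71405083e-01  1.51252429e-03]
 [ 1.13796993e-04  1.58485937e-03 -9.99998738e-01]] 0.08790333426751794 0.0188
scene [[530.9, 0.0, 325.0], [0.0, 530.9, 243.0], [0.0, 0.0, 1.0]] [[-0.846, -0.353, 0.401, 0.023], [-0.534, 0.533, -0.656, 0.608], [0.018, -0.769, -0.639, 0.727], [0.0, 0.0, 0.0, 1.0]] 0.9958561197916667
top [[450.1, 0.0, 325.3], [0.0, 450.1, 232.7], [0.0, 0.0, 1.0]] [[-0.009, -0.999, 0.049, 0.398], [-1.0, 0.009, -0.012, -0.074], [0.012, -0.05, -0.999, 1.022], [0.0, 0.0, 0.0, 1.0]] 0.9959798177083333
```

View pics/top0.png

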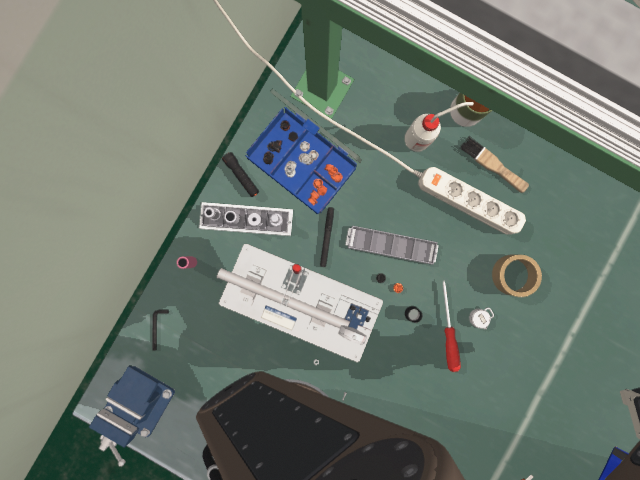

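View pics/scene0.png

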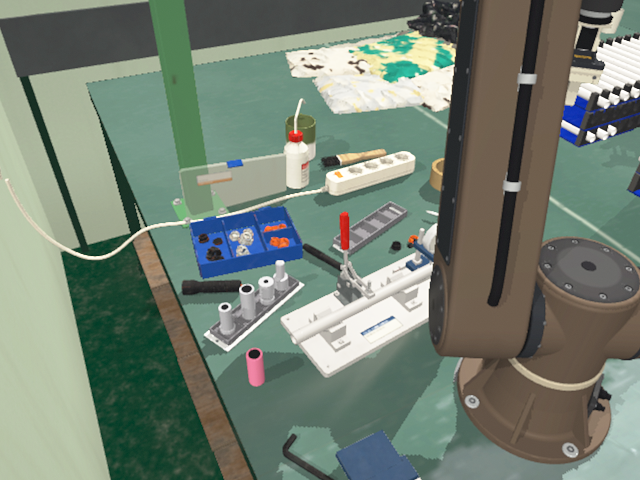

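```bash
cat > h.py <<'E'
import numpy as np, cv2
from rig import eyes, monitor
def world(c,d):
    K=c['mtx'];P=np.array(c['pose']);v,u=np.mgrid[:d.shape[0],:d.shape[1]]
    X=np.stack([(u-K[0][2])*d/K[0][0],(v-K[1][2])*d/K[1][1],d],-1)
    return X@P[:3,:3].T+P[:3,3]
def ray(c,uv,z):
    K=np.array(c['mtx']);P=np.array(c['pose']);uv=np.atleast_2d(uv).astype(float)
    r=np.c_[(uv-K[[0,1],[2,2]])/K[0,0],np.ones(len(uv))]@P[:3,:3].T
    return P[:3,3]+r*((z-P[2,3])/r[:,2])[:,None]
E
python3 - <<'E'
from h import *
f=np.load('top0.npz');p,d=f['p'],f['d'];c=eyes.camera_info('top')
W=world(c,d)
np.set_printoptions(precision=4,suppress=True,linewidth=200)
# tops of parts on rack a
m=(W[...,2]>0.035)&(W[...,2]<0.09); m[:195]=0;m[245:]=0;m[:,:190]=0;m[:,300:]=0
n,l,st,ce=cv2.connectedComponentsWithStats(m.astype(np.uint8))
for i in range(1,n):
    if st[i,4]>15:
        q=W[l==i]; print('part',ce[i],st[i,4],'z',np.percentile(q[:,2],[50,90,98]))
# rail: white, low sat bright
def rect(mask,x0,y0,x1,y1,z,name):
    k=np.zeros(mask.shape,np.uint8);k[y0:y1,x0:x1]=mask[y0:y1,x0:x1]
    k=cv2.morphologyEx(k,cv2.MORPH_CLOSE,np.ones((5,5)))
    cs=max(cv2.findContours(k,0,2)[0],key=cv2.contourArea)
    q=ray(c,cs[:,0],z)[:,:2].astype(np.float32)
    print(name,cv2.minAreaRect(q*1000))
hsv=cv2.cvtColor(p,cv2.COLOR_RGB2HSV)
m=(hsv[...,1]<60)&(hsv[...,2]>50)
rect(m,190,195,300,243,0.004,'a')
rect(m,338,218,448,272,0.012,'b')
# height map over region, obstacles >0.03
for z in (0.03,0.06,0.1,0.15):
    k=(W[...,2]>z)&(W[...,0]>0.3)&(W[...,0]<0.75)&(W[...,1]>-0.4)&(W[...,1]<0.25)
    n,l,st,ce=cv2.connectedComponentsWithStats(k.astype(np.uint8))
    for i in range(1,n):
        if st[i,4]>25:
            q=W[l==i];print(z,st[i,4],ce[i].round(),q.min(0),q.max(0))
A=cv2.resize(p[195:245,190:300],None,fx=7,fy=6,interpolation=cv2.INTER_CUBIC)
B=cv2.resize(p[218:268,338:448],None,fx=7,fy=6,interpolation=cv2.INTER_CUBIC)
cv2.imwrite('pics/ab.png',np.vstack([A,B])[:,:,::-1].astype(np.uint8))
E
```

```text
part [210.0727 212.3364] 110 z [0.0612 0.0635 0.0642]
part [231.5133 216.7467] 150 z [0.0715 0.0739 0.0751]
part [254.5034 219.1586] 145 z [0.0536 0.0562 0.0574]
part [274.6949 218.5424] 59 z [0.067  0.0697 0.0706]
a ((481.9104309082031, 95.87017059326172), (246.55081176757812, 106.85209655761719), 89.55621337890625)
b ((420.0419921875, -237.94142150878906), (246.35389709472656, 119.32520294189453), 89.44204711914062)
0.03 33207 [516.  62.] [ 0.3976 -0.4     0.0301] [ 0.749  -0.0461  1.0221]
0.03 1381 [313. 144.] [ 0.3976 -0.1641  0.03  ] [0.7265 0.0883 1.0221]
0.03 142 [264. 131.] [ 0.3976 -0.0743  0.0302] [0.7236 0.0866 1.0221]
0.03 940 [444. 185.] [ 0.3976 -0.4     0.0302] [ 0.59   -0.0743  1.0221]
0.03 118 [210. 212.] [ 0.3976 -0.0743  0.0307] [0.5025 0.1731 1.0221]
0.03 159 [232. 217.] [ 0.3976 -0.0743  0.0322] [0.4926 0.1278 1.0221]
0.03 149 [255. 219.] [ 0.3976 -0.0743  0.0307] [0.4897 0.0806 1.0221]
0.03 108 [276. 219.] [ 0.3976 -0.0743  0.0308] [0.4911 0.0353 1.0221]
0.03 172 [185. 262.] [ 0.3728 -0.0743  0.0307] [0.3983 0.2281 1.0221]
0.03 1255 [260. 285.] [ 0.3    -0.0743 
[... 400 characters left out ...]
262.] [ 0.373  -0.0743  0.0611] [0.3983 0.2281 1.0221]
0.06 234 [293. 280.] [ 0.3    -0.0743  0.06  ] [0.3976 0.0086 1.0221]
0.1 31875 [520.  59.] [ 0.3976 -0.4     0.3679] [ 0.749  -0.0461  1.0221]
0.1 686 [315. 125.] [ 0.3976 -0.1578  0.1031] [0.7193 0.0183 1.0221]
0.1 647 [433. 122.] [ 0.3976 -0.386   0.1   ] [ 0.7161 -0.0743  1.0221]
0.1 75 [296. 268.] [ 0.3628 -0.0387  0.1232] [ 0.3816 -0.0203  0.1925]
0.15 31875 [520.  59.] [ 0.3976 -0.4     0.3679] [ 0.749  -0.0461  1.0221]
0.15 666 [314. 125.] [ 0.3976 -0.1516  0.1538] [0.7161 0.0183 1.0221]
0.15 150 [452. 109.] [ 0.3976 -0.3679  0.151 ] [ 0.6846 -0.0743  1.0221]
0.15 68 [296. 268.] [ 0.3655 -0.0387  0.1561] [ 0.3816 -0.0218  0.1925]
```

View pics/ab.png

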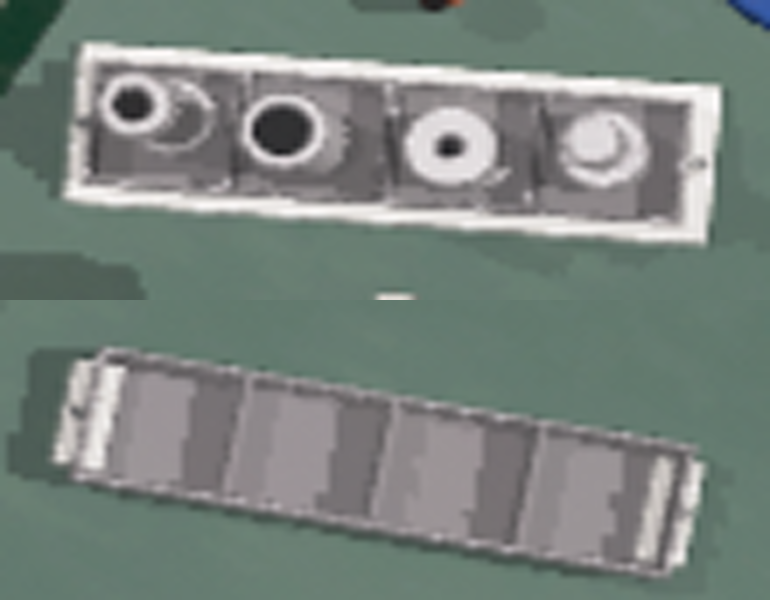

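Rack A, left to right (crop): bush (small bore, 132,105), sleeve (wide bore, 282,128), collar (small hole, 450,147) and plug (solid, 595,140). The measured top heights, 62, 72, 54 and 68 mm, match those four. The pink sleeve lookalike at top-image (185,262) is a distractor. The empty tray is in the lower crop, to the right.

```bash
python3 - <<'E'
from h import *
np.set_printoptions(precision=4,suppress=True,linewidth=200)
c=eyes.camera_info('top')
def px(q,y0): q=np.array(q,float); return np.c_[(q[:,0]+.5)/7-.5,(q[:,1]+.5)/6-.5]+y0
A=ray(c,px([(80,44),(720,87),(705,243),(65,198)],[190,195]),.004)[:,:2]
B=ray(c,px([(103,350),(697,445),(665,573),(75,478)],[338,168]),.016)[:,:2]
for n,Q in (('a',A),('b',B)):
    yax=(Q[0]+Q[3]-Q[1]-Q[2])/2; L=np.hypot(*yax); w=np.linalg.norm((Q[0]+Q[1]-Q[2]-Q[3])/2)
    yaw=np.arctan2(-yax[0],yax[1]); o=Q.mean(0); print(n,o,'yaw deg',np.degrees(yaw),'size',w,L)
    for y in (.072,.024,-.024,-.072): print('  ',y,o+yax/L*y)
tops={'bush':((132,105),.062),'sleeve':((282,128),.072),'collar':((450,147),.054),'plug':((595,140),.068)}
yaw=None
for k,(q,z) in tops.items(): print(k,ray(c,px([q],[190,195]),z)[0])
E
```

```text
a [0.4821 0.0933] yaw deg -5.0837852908273495 size 0.05881339149402429 0.2073702439448854
   0.072 [0.4884 0.165 ]
   0.024 [0.4842 0.1172]
   -0.024 [0.4799 0.0694]
   -0.072 [0.4757 0.0216]
b [ 0.4197 -0.2369] yaw deg -11.11753634520971 size 0.04880302341141048 0.19275488141014663
   0.072 [ 0.4336 -0.1663]
   0.024 [ 0.4244 -0.2134]
   -0.024 [ 0.4151 -0.2605]
   -0.072 [ 0.4058 -0.3076]
bush [0.4914 0.1631 0.062 ]
sleeve [0.482  0.1155 0.072 ]
collar [0.4763 0.0675 0.054 ]
plug [0.4773 0.0215 0.068 ]
```

```bash
python3 -m crank '[[0,0,5,0,0,0,1],[0,0,5,0,0,0,1],[4.25,4.45,0,0,0,4.45,1],[4.25,4.45,0,0,0,4.45,1],[4.25,4.45,0,0,0,4.45,1],[4.25,4.45,0,0,0,4.45,1],[4.25,4.45,0,0,0,4.45,1],[4.25,4.45,0,0,0,4.45,1],[4.25,4.45,0,0,0,4.45,1],[4.25,4.45,0,0,0,4.45,1],[-0.2,4.9,0,0,0,4.45,1],[-0.2,4.9,0,0,0,4.45,1],[-0.2,4.9,0,0,0,4.45,1],[-0.2,4.9,0,0,0,4.45,1],[-0.2,4.9,0,0,0,4.45,1],[-0.2,4.9,0,0,0,4.45,1],[-0.2,4.9,0,0,0,4.45,1],[-0.2,4.9,0,0,0,4.45,1],[0,0,0,0,0,0,1],[0,0,0,0,0,0,1]]' 30
python3 - <<'E'
from h import *
np.set_printoptions(precision=4,suppress=True)
s=monitor.read_state();R=s['ee_rot'];print(s['tcp_pos'],np.degrees(np.arctan2(R[1][1],R[0][1])),s['joint_pos'])
c=eyes.camera_info('wrist');p,d=eyes.get_image('wrist');np.savez('w1.npz',p=p,d=d,K=c['mtx'],P=c['pose'])
print(np.array(c['pose']))
cv2.imwrite('pics/w1.png',p[:,:,::-1])
E
```

```text
t: 2.6
tcp_pos: [0.484, 0.0923, 0.3263]
ee_rot: [[-0.088, -0.996, -0.001], [-0.996, 0.088, -0.0], [0.0, 0.001, -1.0]]
force: [-0.1, -0.6, 0.2]
opening: 0.0881
gripper_force: 0.0
[0.484  0.0923 0.3263] 174.9599357129059 [ 0.5882  0.0011 -0.2076 -0.     -1.3628 -0.6762]
[[-0.996   0.0857  0.0266  0.4782]
 [ 0.0897  0.9496  0.3004  0.0111]
 [ 0.0005  0.3016 -0.9534  0.4851]
 [ 0.      0.      0.      1.    ]]
```

View pics/w1.png

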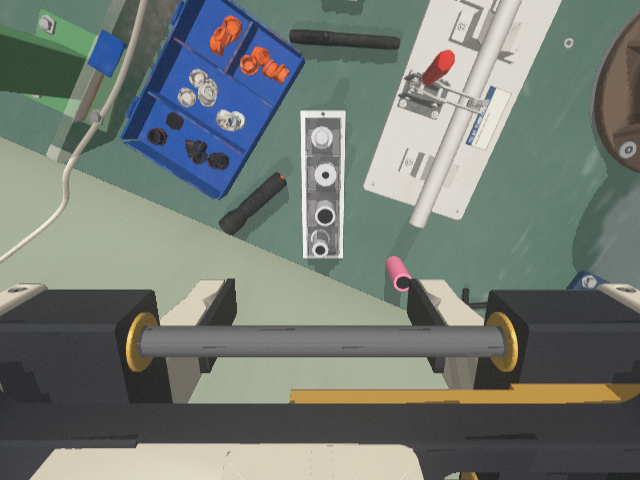

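The wrist view shows the parts in the rail at x≈320: plug (321,137), collar (325,174), sleeve (325,216), bush (320,249). The red clamp handle at (438,68) stands to the right and clear of the row. I'll refine the part positions from this view.

```bash
python3 - <<'E'
from h import *
np.set_printoptions(precision=4,suppress=True)
f=np.load('w1.npz');c={'mtx':f['K'],'pose':f['P']};W=world(c,f['d'])
for n,z,(u,v) in (('plug',.068,(321,137)),('collar',.054,(325,174)),('sleeve',.072,(325,216)),('bush',.062,(320,249))):
    k=np.zeros(W.shape[:2],bool);k[v-16:v+17,u-17:u+18]=1
    k&=abs(W[...,2]-z)<.005
    print(n,ray(c,(u,v),z)[0],'depth',(W[k].min(0)+W[k].max(0))/2,np.ptp(W[k],0))
q=ray(c,[(301,111),(344,111),(342,257),(304,258)],.004);print(q,q.mean(0))
E
```

```text
plug [0.4795 0.0219 0.068 ] depth [0.4791 0.0232 0.0676] [0.0155 0.0162 0.0067]
collar [0.4786 0.0668 0.054 ] depth [0.4785 0.067  0.053 ] [0.0275 0.0273 0.0076]
sleeve [0.483 0.116 0.072] depth [0.4831 0.1149 0.071 ] [0.0251 0.0256 0.0079]
bush [0.4935 0.1622 0.062 ] depth [0.4936 0.1619 0.0613] [0.0212 0.0207 0.0081]
[[ 0.503  -0.0116  0.004 ]
 [ 0.4466 -0.0065  0.004 ]
 [ 0.464   0.1985  0.004 ]
 [ 0.5208  0.195   0.004 ]] [0.4836 0.0939 0.004 ]
```

```bash
python3 -m crank '[[-0.25,-3.5,0,0,0,0,0.15],[-0.25,-3.5,0,0,0,0,0.15],[0,0,-5,0,0,0,0.15],[0,0,-5,0,0,0,0.15],[0,0,-5,0,0,0,0.15],[0,0,-5,0,0,0,0.15],[0,0,-4,0,0,0,0.15],[0,0,-3,0,0,0,0.15],[0,0,-2.1,0,0,0,0.15],[0,0,0,0,0,0,0.15],[0,0,0,0,0,0,0.15]]' 30
```

```text
t: 4.03
tcp_pos: [0.4799, 0.0219, 0.0364]
ee_rot: [[-0.089, -0.996, 0.001], [-0.996, 0.089, 0.0], [-0.0, -0.001, -1.0]]
force: [0.0, 0.7, -0.5]
opening: 0.0508
gripper_force: 0.0
```

```bash
python3 -m crank '[[0,0,0,0,0,0,-1],[0,0,0,0,0,0,-1],[0,0,0,0,0,0,-1],[0,0,0,0,0,0,-1],[0,0,0,0,0,0,-1],[0,0,0,0,0,0,-1],[0,0,2,0,0,0,-1],[0,0,4,0,0,0,-1],[0,0,4,0,0,0,-1],[0,0,4,0,0,0,-1],[0,0,0,0,0,0,-1]]' 30
python3 - <<'E'
from h import *
p,d=eyes.get_image('wrist');cv2.imwrite('pics/w2.png',p[:,:,::-1])
E
```

```text
t: 5.4
tcp_pos: [0.4811, 0.023, 0.1786]
ee_rot: [[-0.088, -0.996, 0.006], [-0.996, 0.088, 0.002], [-0.003, -0.006, -1.0]]
force: [0.5, 0.5, -1.4]
opening: 0.0165
gripper_force: 30.0
```

View pics/w2.png

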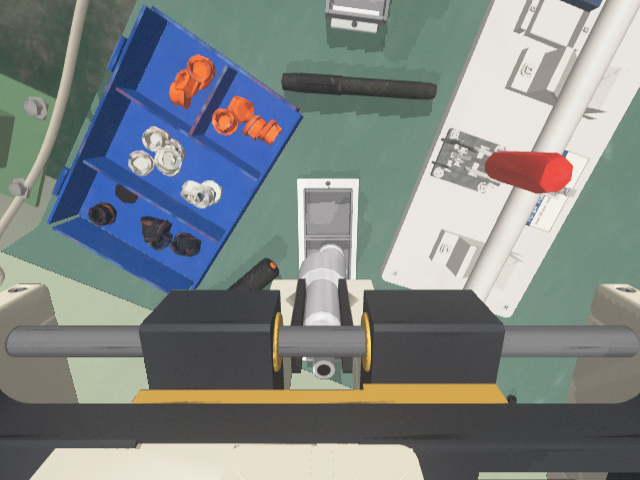

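The plug is held upright at 16.5 mm opening, and its nest is empty at (327,215). Next I'll carry it to rack B's left pocket.

```bash
python3 -m crank '[[0,-3,0,0,0,0,-1],[0,-4,0,0,0,-1.5,-1],[-1,-4,0,0,0,-1.5,-1],[-1.8,-4,0,0,0,-1.5,-1],[-1.8,-3.9,0,0,0,-1.5,-1],[0,0,0,0,0,0,-1],[0,0,0,0,0,0,-1],[0,0,0,0,0,0,-1]]' 30
python3 - <<'E'
from h import *
c=eyes.camera_info('wrist');p,d=eyes.get_image('wrist');np.savez('w3.npz',p=p,d=d,K=c['mtx'],P=c['pose']);cv2.imwrite('pics/w3.png',p[:,:,::-1])
E
```

```text
t: 6.45
tcp_pos: [0.4335, -0.1661, 0.1751]
ee_rot: [[-0.191, -0.982, -0.001], [-0.982, 0.191, 0.0], [0.0, 0.001, -1.0]]
force: [0.6, 0.3, -1.1]
opening: 0.0167
gripper_force: 30.0
```

View pics/w3.png

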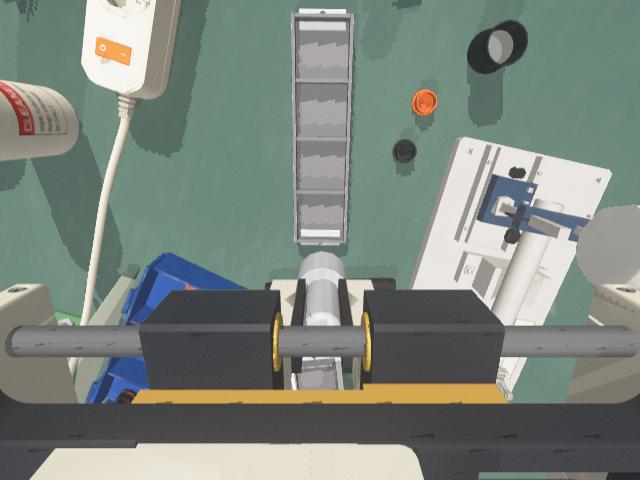

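The whole empty tray is visible. Its rim corners are about (293,14), (354,14), (346,243) and (296,243).

```bash
python3 - <<'E'
from h import *
np.set_printoptions(precision=4,suppress=True)
f=np.load('w3.npz');c={'mtx':f['K'],'pose':f['P']}
Q=ray(c,[(296,243),(293,14),(354,14),(346,243)],.016)[:,:2]  # left-far,right-far,right-near,left-near
yax=(Q[0]+Q[3]-Q[1]-Q[2])/2; L=np.hypot(*yax);w=np.linalg.norm((Q[0]+Q[1]-Q[2]-Q[3])/2);o=Q.mean(0)
print(o,np.degrees(np.arctan2(-yax[0],yax[1])),w,L)
for y in (.072,.024,-.024,-.072): print(y,o+yax/L*y)
W=world(c,f['d']);print(W[13:243:23,324,2])
# dividers
print(ray(c,[(324,81),(323,138),(322,192)],.016))
E
```

```text
[ 0.4204 -0.2356] -11.731047500288067 0.049014736185710533 0.19489043391901592
0.072 [ 0.435  -0.1651]
0.024 [ 0.4253 -0.2121]
-0.024 [ 0.4155 -0.2591]
-0.072 [ 0.4057 -0.3061]
[0.0166 0.0035 0.0037 0.0108 0.004  0.004  0.0031 0.0053 0.0049 0.0034]
[[ 0.4096 -0.2823  0.016 ]
 [ 0.4194 -0.2368  0.016 ]
 [ 0.4296 -0.1894  0.016 ]]
```

```bash
python3 -m crank '[[0.1,0,-4,0,0,0,-1],[0,0,-4,0,0,0,-1],[0,0,-3,0,0,0,-1],[0,0,-2,0,0,0,-1],[0,0,-0.7,0,0,0,-1],[0,0,0,0,0,0,-1],[0,0,0,0,0,0,-1],[0,0,0,0,0,0,-1]]' 30
```

```text
t: 7.5
tcp_pos: [0.4349, -0.1666, 0.0394]
ee_rot: [[-0.192, -0.981, 0.002], [-0.981, 0.192, 0.0], [-0.0, -0.002, -1.0]]
force: [0.6, 0.0, -0.6]
opening: 0.0161
gripper_force: 30.0
```

```bash
python3 -m crank '[[0,0,-0.3,0,0,0,-1],[0,0,-0.2,0,0,0,-1],[0,0,0,0,0,0,-1],[0,0,0,0,0,0,-1]]' 30; python3 -m crank '[[0,0,0,0,0,0,0],[0,0,0,0,0,0,0.15],[0,0,0,0,0,0,0.15],[0,0,0,0,0,0,0.15],[0,0,2,0,0,0,0.15],[0,0,4,0,0,0,0.15],[0,0,4,0,0,0,0.15],[0,0,4,0,0,0,0.15]]'
```

```text
t: 8.0
tcp_pos: [0.4343, -0.1667, 0.0335]
ee_rot: [[-0.192, -0.981, -0.0], [-0.981, 0.192, -0.0], [0.0, 0.0, -1.0]]
force: [-0.8, 0.0, -1.0]
opening: 0.0163
gripper_force: 30.0
t: 9.0
tcp_pos: [0.4341, -0.1667, 0.1749]
ee_rot: [[-0.192, -0.981, 0.0], [-0.981, 0.192, 0.0], [-0.0, -0.0, -1.0]]
force: [0.8, 0.9, 0.1]
opening: 0.0505
gripper_force: 0.0
```

```bash
python3 -m crank '[[1.5,4,0,0,0,1.5,0.15],[1.5,4,0,0,0,1.5,0.15],[1.5,4,0,0,0,1.5,0.15],[0,4,0,0,0,1.5,0.15],[0,4,0,0,0,0,0.15],[0,3.4,0,0,0,0,0.15],[0,0,-4,0,0,0,0.15],[0,0,-4,0,0,0,0.15],[0,0,-3,0,0,0,0.15],[0,0,-2.5,0,0,0,0.15],[0,0,-1.2,0,0,0,0.15],[0,0,0,0,0,0,0.15],[0,0,0,0,0,0,0.15],[0,0,0,0,0,0,0.15]]' 30
```

```text
t: 10.75
tcp_pos: [0.4799, 0.0676, 0.0275]
ee_rot: [[-0.088, -0.996, 0.002], [-0.996, 0.088, 0.001], [-0.001, -0.001, -1.0]]
force: [-0.3, -0.8, -0.0]
opening: 0.0503
gripper_force: 0.0
```

```bash
python3 -m crank '[[0,0,-0.2,0,0,0,-1],[0,0,0,0,0,0,-1],[0,0,0,0,0,0,-1],[0,0,0,0,0,0,-1],[0,0,0,0,0,0,-1],[0,0,0,0,0,0,-1]]' 30;python3 -m crank '[[0,0,2,0,0,0,-1],[0,0,4,0,0,0,-1],[0,0,4,0,0,0,-1],[0,0,4,0,0,0,-1],[0,0,0,0,0,0,-1]]' 30
```

```text
t: 11.5
tcp_pos: [0.4792, 0.0673, 0.0246]
ee_rot: [[-0.088, -0.996, -0.0], [-0.996, 0.088, -0.0], [0.0, 0.0, -1.0]]
force: [-1.6, 0.3, 2.6]
opening: 0.0272
gripper_force: 30.0
t: 12.12
tcp_pos: [0.4812, 0.0682, 0.1676]
ee_rot: [[-0.088, -0.996, 0.006], [-0.996, 0.088, 0.003], [-0.003, -0.006, -1.0]]
force: [0.1, -0.2, -1.7]
opening: 0.0273
gripper_force: 30.0
```

```bash
python3 -m crank '[[0,-4,0,0,0,0,-1],[0,-4,0,0,0,0,-1],[-0.5,-4,0,0,0,-1.5,-1],[-1,-4,0,0,0,-1.5,-1],[-2,-4,0,0,0,-1.5,-1],[-2,-4,0,0,0,-1.5,-1],[0,-4,0,0,0,0,-1],[0,0,0,0,0,0,-1],[0,0,-4,0,0,0,-1],[0,0,-4,0,0,0,-1],[0,0,-3,0,0,0,-1],[0,0,-1.5,0,0,0,-1],[0,0,-0.5,0,0,0,-1],[0,0,0,0,0,0,-1],[0,0,0,0,0,0,-1],[0,0,0,0,0,0,-1]]' 30
```

```text
t: 14.12
tcp_pos: [0.4248, -0.2127, 0.0352]
ee_rot: [[-0.192, -0.981, 0.001], [-0.981, 0.192, -0.0], [-0.0, -0.001, -1.0]]
force: [-0.3, -0.8, -0.8]
opening: 0.0272
gripper_force: 30.0
```

```bash
python3 -m crank '[[0,0,-0.6,0,0,0,-1],[0,0,-0.4,0,0,0,-1],[0,0,-0.2,0,0,0,-1],[0,0,0,0,0,0,-1],[0,0,0,0,0,0,-1]]' 30; python3 -m crank '[[0,0,0,0,0,0,0],[0,0,0,0,0,0,0.15],[0,0,0,0,0,0,0.15],[0,0,0,0,0,0,0.15],[0,0,2,0,0,0,0.15],[0,0,4,0,0,0,0.15],[0,0,4,0,0,0,0.15],[0,0,4,0,0,0,0.15],[0,0,1,0,0,0,0.15]]'
```

```text
t: 14.75
tcp_pos: [0.4244, -0.2127, 0.0226]
ee_rot: [[-0.192, -0.981, 0.0], [-0.981, 0.192, -0.0], [0.0, -0.0, -1.0]]
force: [-0.9, 0.6, -0.9]
opening: 0.0272
gripper_force: 30.0
t: 15.88
tcp_pos: [0.4256, -0.2129, 0.1753]
ee_rot: [[-0.192, -0.981, 0.005], [-0.981, 0.192, -0.001], [-0.0, -0.005, -1.0]]
force: [0.1, -0.5, 0.2]
opening: 0.0503
gripper_force: 0.0
```

```bash
python3 -m crank '[[2,4,0,0,0,1.5,0.15],[2,4.5,0,0,0,1.5,0.15],[1.5,4.5,0,0,0,1.5,0.15],[0.4,4.5,0,0,0,1.5,0.15],[0,4.5,0,0,0,0,0.15],[0,4.5,0,0,0,0,0.15],[0,4,0,0,0,0,0.15],[0,2.4,0,0,0,0,0.15],[0,0,-4,0,0,0,0.15],[0,0,-4,0,0,0,0.15],[0,0,-3,0,0,0,0.15],[0,0,-2.3,0,0,0,0.15],[0,0,-1.2,0,0,0,0.15],[0,0,0,0,0,0,0.15],[0,0,0,0,0,0,0.15],[0,0,0,0,0,0,0.15]]' 30
```

```text
t: 17.88
tcp_pos: [0.4838, 0.1167, 0.0284]
ee_rot: [[-0.088, -0.996, 0.001], [-0.996, 0.088, 0.001], [-0.001, -0.001, -1.0]]
force: [0.3, 1.2, 0.4]
opening: 0.0503
gripper_force: 0.0
```

```bash
python3 -m crank '[[0,0,0,0,0,0,-1],[0,0,0,0,0,0,-1],[0,0,0,0,0,0,-1],[0,0,0,0,0,0,-1],[0,0,0,0,0,0,-1],[0,0,0,0,0,0,-1]]' 30;python3 -m crank '[[0,0,2,0,0,0,-1],[0,0,4,0,0,0,-1],[0,0,4,0,0,0,-1],[0,0,4,0,0,0,-1],[0,0,0,0,0,0,-1]]' 30
```

```text
t: 18.62
tcp_pos: [0.4833, 0.1163, 0.0277]
ee_rot: [[-0.088, -0.996, -0.0], [-0.996, 0.088, -0.0], [0.0, 0.0, -1.0]]
force: [-1.2, 0.6, 2.8]
opening: 0.0248
gripper_force: 30.0
t: 19.25
tcp_pos: [0.485, 0.1173, 0.1705]
ee_rot: [[-0.088, -0.996, 0.005], [-0.996, 0.088, 0.003], [-0.004, -0.005, -1.0]]
force: [0.5, 0.6, -2.5]
opening: 0.0248
gripper_force: 30.0
```

```bash
python3 -m crank '[[0,-4.5,0,0,0,0,-1],[0,-4.5,0,0,0,0,-1],[0,-4.5,0,0,0,0,-1],[-0.5,-4.5,0,0,0,-1.5,-1],[-1.5,-4.5,0,0,0,-1.5,-1],[-2,-4.5,0,0,0,-1.5,-1],[-2,-4.5,0,0,0,-1.5,-1],[-0.8,-4,0,0,0,0,-1],[0,-2.1,0,0,0,0,-1],[0,0,0,0,0,0,-1],[0,0,-4,0,0,0,-1],[0,0,-4,0,0,0,-1],[0,0,-3,0,0,0,-1],[0,0,-1.5,0,0,0,-1],[0,0,-0.5,0,0,0,-1],[0,0,0,0,0,0,-1],[0,0,0,0,0,0,-1],[0,0,0,0,0,0,-1]]' 30
```

```text
t: 21.5
tcp_pos: [0.4158, -0.2597, 0.0382]
ee_rot: [[-0.192, -0.981, 0.001], [-0.981, 0.192, -0.0], [-0.0, -0.001, -1.0]]
force: [-0.0, 0.2, -0.8]
opening: 0.0249
gripper_force: 30.0
```

```bash
python3 -m crank '[[0,0,-0.6,0,0,0,-1],[0,0,-0.4,0,0,0,-1],[0,0,-0.2,0,0,0,-1],[0,0,0,0,0,0,-1],[0,0,0,0,0,0,-1]]' 30; python3 -m crank '[[0,0,0,0,0,0,0],[0,0,0,0,0,0,0.15],[0,0,0,0,0,0,0.15],[0,0,0,0,0,0,0.15],[0,0,2,0,0,0,0.15],[0,0,4,0,0,0,0.15],[0,0,4,0,0,0,0.15],[0,0,4,0,0,0,0.15],[0,0,1,0,0,0,0.15]]'
```

```text
t: 22.12
tcp_pos: [0.4154, -0.2597, 0.0256]
ee_rot: [[-0.192, -0.981, 0.0], [-0.981, 0.192, -0.0], [0.0, -0.0, -1.0]]
force: [-0.4, -0.1, -1.3]
opening: 0.0246
gripper_force: 30.0
t: 23.25
tcp_pos: [0.4166, -0.2601, 0.1784]
ee_rot: [[-0.191, -0.981, 0.005], [-0.981, 0.191, -0.001], [0.0, -0.005, -1.0]]
force: [-0.1, 0.6, -0.1]
opening: 0.0503
gripper_force: 0.0
```

```bash
python3 -m crank '[[2,4.5,0,0,0,1.5,0.15],[2,4.5,0,0,0,1.5,0.15],[2,4.5,0,0,0,1.5,0.15],[1.8,4.5,0,0,0,1.5,0.15],[0,4.5,0,0,0,0,0.15],[0,4.5,0,0,0,0,0.15],[0,4.5,0,0,0,0,0.15],[0,4.5,0,0,0,0,0.15],[0,4,0,0,0,0,0.15],[0,2.2,0,0,0,0,0.15],[0,0,-4,0,0,0,0.15],[0,0,-4,0,0,0,0.15],[0,0,-3,0,0,0,0.15],[0,0,-2.4,0,0,0,0.15],[0,0,-1.2,0,0,0,0.15],[0,0,0,0,0,0,0.15],[0,0,0,0,0,0,0.15],[0,0,0,0,0,0,0.15]]' 30
```

```text
t: 25.5
tcp_pos: [0.4938, 0.1627, 0.0305]
ee_rot: [[-0.088, -0.996, 0.001], [-0.996, 0.088, 0.001], [-0.001, -0.001, -1.0]]
force: [-0.5, -0.0, 0.6]
opening: 0.0505
gripper_force: 0.0
```

```bash
python3 -m crank '[[0,0,-0.1,0,0,0,-1],[0,0,0,0,0,0,-1],[0,0,0,0,0,0,-1],[0,0,0,0,0,0,-1],[0,0,0,0,0,0,-1],[0,0,0,0,0,0,-1]]' 30;python3 -m crank '[[0,0,2,0,0,0,-1],[0,0,4,0,0,0,-1],[0,0,4,0,0,0,-1],[0,0,4,0,0,0,-1],[0,0,0,0,0,0,-1]]' 30
```

```text
t: 26.25
tcp_pos: [0.4933, 0.1624, 0.0286]
ee_rot: [[-0.088, -0.996, -0.0], [-0.996, 0.088, -0.0], [0.0, 0.0, -1.0]]
force: [-0.1, 0.2, 1.2]
opening: 0.0209
gripper_force: 30.0
t: 26.88
tcp_pos: [0.4949, 0.1634, 0.1718]
ee_rot: [[-0.088, -0.996, 0.005], [-0.996, 0.088, 0.004], [-0.004, -0.005, -1.0]]
force: [-0.3, 0.1, -1.1]
opening: 0.0208
gripper_force: 30.0
```

```bash
python3 -m crank '[[0,-4.5,0,0,0,0,-1],[0,-4.5,0,0,0,0,-1],[0,-4.5,0,0,0,0,-1],[0,-4.5,0,0,0,0,-1],[-0.8,-4.5,0,0,0,-1.5,-1],[-2,-4.5,0,0,0,-1.5,-1],[-2,-4.5,0,0,0,-1.5,-1],[-2,-4.5,0,0,0,-1.5,-1],[-2,-4.5,0,0,0,0,-1],[0,-4,0,0,0,0,-1],[0,-2.4,0,0,0,0,-1],[0,0,0,0,0,0,-1],[0,0,-4,0,0,0,-1],[0,0,-4,0,0,0,-1],[0,0,-3,0,0,0,-1],[0,0,-1.5,0,0,0,-1],[0,0,-0.5,0,0,0,-1],[0,0,0,0,0,0,-1],[0,0,0,0,0,0,-1],[0,0,0,0,0,0,-1]]' 30
```

```text
t: 29.38
tcp_pos: [0.4058, -0.3069, 0.0394]
ee_rot: [[-0.192, -0.981, 0.002], [-0.981, 0.192, -0.0], [0.0, -0.002, -1.0]]
force: [-0.5, 0.8, -0.6]
opening: 0.0207
gripper_force: 30.0
```

Lower and release the bush, then back off to the right and up to look.

```bash
python3 -m crank '[[0,0,-0.6,0,0,0,-1],[0,0,-0.4,0,0,0,-1],[0,0,-0.2,0,0,0,-1],[0,0,0,0,0,0,-1],[0,0,0,0,0,0,-1]]' 30; python3 -m crank '[[0,0,0,0,0,0,0],[0,0,0,0,0,0,0.15],[0,0,0,0,0,0,0.15],[0,0,0,0,0,0,0.15],[0,0,2,0,0,0,0.15],[0,0,4,0,0,0,0.15],[0,0,4,0,0,0,0.15],[0,0,4,0,0,0,0.15],[0,5,2,0,0,0,0.15],[0,5,2,0,0,0,0.15],[0,5,2,0,0,0,0.15],[0,5,0,0,0,0,0.15],[0,0,0,0,0,0,0.15],[0,0,0,0,0,0,0.15]]'
python3 - <<'E'
from h import *
c=eyes.camera_info('wrist');p,d=eyes.get_image('wrist');np.savez('w4.npz',p=p,d=d,K=c['mtx'],P=c['pose'])
cv2.imwrite('pics/w4.png',p[:,:,::-1])
E
```

```text
t: 30.0
tcp_pos: [0.4054, -0.3067, 0.0266]
ee_rot: [[-0.192, -0.981, -0.0], [-0.981, 0.192, -0.0], [0.0, -0.0, -1.0]]
force: [1.2, 0.5, -0.9]
opening: 0.0208
gripper_force: 30.0
t: 31.75
tcp_pos: [0.4053, -0.1066, 0.2266]
ee_rot: [[-0.191, -0.982, 0.0], [-0.982, 0.191, -0.0], [0.0, -0.0, -1.0]]
force: [0.6, -0.8, 0.1]
opening: 0.0505
gripper_force: 0.0
```

View pics/w4.png

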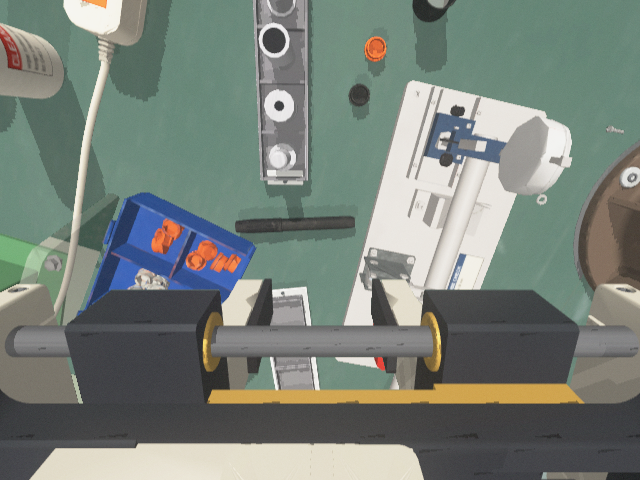

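The plug (282,157), collar (279,105) and sleeve (274,40) stand in their pockets; the bush is cut off at the top edge. I'll check all four numerically from the wrist and top cameras.

```bash
python3 - <<'E'
from h import *
np.set_printoptions(precision=4,suppress=True)
a=np.radians(-11.4);o=np.array([.4199,-.2363]);R=np.array([[np.cos(a),-np.sin(a)],[np.sin(a),np.cos(a)]])
p,d=eyes.get_image('top');c=eyes.camera_info('top');cv2.imwrite('pics/t5.png',cv2.resize(p[200:290,320:470],None,fx=5,fy=5,interpolation=cv2.INTER_CUBIC)[:,:,::-1])
f=np.load('w4.npz')
for n,W in (('top',world(c,d)),('wrist',world({'mtx':f['K'],'pose':f['P']},f['d']))):
    L=(W[...,:2]-o)@R
    for k,y,z in (('plug',.072,.065),('collar',.024,.051),('sleeve',-.024,.069),('bush',-.072,.059)):
        m=(abs(L[...,0])<.03)&(abs(L[...,1]-y)<.023)&(abs(W[...,2]-z)<.005)
        if m.sum()>5: q=L[m]; print(n,k,m.sum(),'local xy',(q.min(0)+q.max(0))/2,'want y',y,'z',np.median(W[m][:,2]),z)
print(monitor.read_state()['t'])
E
```

```text
top bush 84 local xy [-0.0005 -0.0711] want y -0.072 z 0.05909666067453434 0.059
wrist plug 264 local xy [0.001  0.0713] want y 0.072 z 0.06514413861386759 0.065
wrist collar 769 local xy [0.0006 0.0241] want y 0.024 z 0.05156302584545114 0.051
wrist sleeve 885 local xy [ 0.0014 -0.0247] want y -0.024 z 0.06958244279399495 0.069
31.85
```

View pics/t5.png

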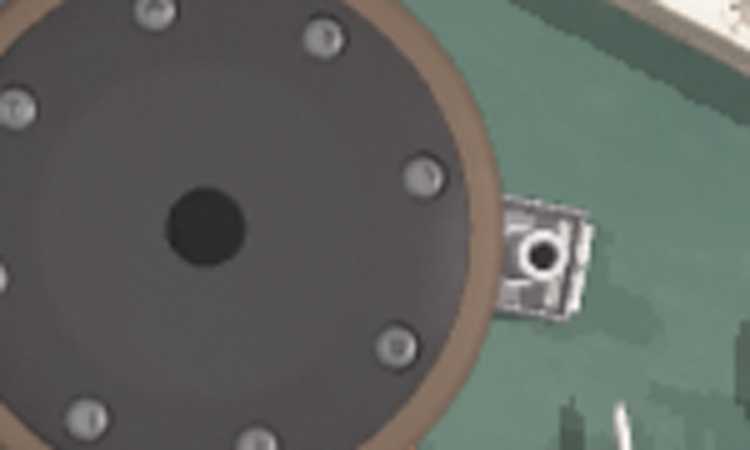

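The bush stands in the right-end pocket at (543,255). All four measure within 2 mm of their pocket centres and at the right heights.

```bash
python3 -c "
from rig import close_job; print(close_job())"
```

```text
the job is handed in; nothing more can be done
None
```

All four parts stand upright in the empty rack in reverse order (plug, collar, sleeve, bush from the left), each measured within about 2 mm of its pocket centre; the job was handed in at about 32 s and returned no verdict.

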